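Clamp the glass negative and hold the viewing light on its third click

ROBOT

A 6-joint arm with a two-finger parallel gripper is mounted at the origin on the work surface. World frame = base frame: x ahead of the robot, y to its left, z up, the work surface at z = 0. Lengths are in m, angles in rad, forces in N, time in s.
With the tool pointing down it reaches from about 0.375 to 0.75 m from the base axis. Payload 9 kg.
Tool frame: the origin (TCP) lies midway between the tips of the shut fingers; the grasp point (between the pads) lies 19 mm behind it; z points along the fingers, y is the direction in which the jaws open and shut (so a half turn about z gives the same grasp; the last joint's range is limited). The gripper opens to 85 mm and grips with 20 to 120 N. Pads are 22 mm wide; open, the fingers measure 114 mm over their backs; the gripper's body (76 mm by 85 mm) begins 54 mm behind the grasp point. The pads swing forward as they close: fully open they stand 13 mm farther back than shut.
Start: joints at [-1.464, 0.104, 0.097, 1.564, 0, 1.353], TCP at [0.191, -0.569, 0.231] pointing down, gripper open.
Joint ranges: [-2.99, 2.99], [-0.84, 1.86], [-1.1, 1.16], [-1.84, 2.11], [-1.51, 1.56], [-3.14, 3.14]. Speed limits (rad/s): [2.22, 2.22, 2.57, 3.14, 3.14, 3.14].

INTERFACE

Orientations are given as a rotation vector (axis times angle).
In Python, from plant import bot gives the robot as it stands.
- The arm moves only by the tool send_rows, never from a script. Its argument "increments" is a list of rows, each a list of 7 numbers: the shift along the tool's x, y, z in mm, then the turn, a rotation vector about the tool's x, y, z in rad, then the closure, from 0 (fully open) to 1 (shut). A call has 1 to 12 rows; each row is the pose to reach, as a shift and turn from the pose commanded when the call began, along the tool's axes at that moment; what a row does not reach only later rows make up. A row lasts 1/8 s, in which the tool goes at most 62.5 mm and 10.7 degrees, less where a joint would pass 70% of its speed; a pose out of reach is approached as far as the arm can. A call with a gripper value outside its range is refused whole. The fingers move at their own pace and stop on an object; "squeeze" is the grip in N (left out, the last holds). Time passes only in rows, so rows that repeat a pose let the fingers close. It gives the time, the measured TCP pose, the force and the opening at its end, in the units of the state.
- bot.sense(): the state, without advancing time (a new reading comes with each control period).
- bot.snapshot(name): name is "scene" or "top" or "wrist"; returns the picture (480x640x3 uint8, red, green, blue); there is no depth.
- bot.get_calibration(name): a dict with "fx", "fy", "cx", "cy" (pixels), "dist" ([k1, k2, p1, p2, k3] as OpenCV has them; the pictures are not rectified), "R" (3x3) and "t" (3): a world point X has camera coordinates R X + t. Camera axes: x right, y down, z forward; pixel columns grow to the right and rows downward; lengths in m; the calibration is good to about 2 mm. A picture is of the moment at which its call begins: read the wrist's pose just before it. get_calibration takes no time and is no camera call; for the wrist camera it gives the pose at the moment of the call.
- bot.sign_off(): hands the job in, once; it reports no verdict.
The state is a dict: "time_s": time; "q": joint angles; "joint_vel": joint speeds; "tau": joint torques, N m; "tcp_pos": TCP position; "ee_rot": TCP orientation; "contact_force": force on the tool from outside, world axes, zero at the start; "torque": the same for the moment, N m; "width": finger opening in m.
Only numpy, scipy, OpenCV 4.12 (cv2) and the standard library are available. Lean on these libraries where they do the work, as an engineer would, in place of code of your own. Each camera call takes 0.05 s, during which the arm holds its last target.

TASK

Swing the clamp lever on the light block fully shut over the glass negative and let go of it, then press the tab of the lamp control's spring-return dial down past its first two clicks to the third, well short of the fourth, and keep holding it there: your program finishes while the fingers still hold the dial at the third click. Leave the glass plate in its place and everything else on the table where it stands.

Things in the scene. Friction and masses are not known exactly. Their poses are not given: they have to be found in the camera images.
- block: Light block, fixed: grey box 150 (x) x 110 (y) x 47 mm high, white opal top with the glass plate lying inside a low aluminium rim. Origin at the centre of its underside; own x is parallel to the clamp's hinge, own y points from the hinge to the shut clamp's handle. Position and yaw vary; it stands left or right of the lamp control.
- clamp (a joint): Angle of the steel clamp lever: 0 = fully shut (arm level across the plate, at a stop), grows as the lever swings up (right-handed about the block's x); 1.57 = arm upright, 1.75 = stop. Starts raised, at 0.95 to 1.5. Stiff hinge: it stays where it is left and takes 1 to 2 N at the handle to move.
- clamp_hinge (a point): Point on the clamp's hinge axis, 60 mm above the table, in the plane in which the centre of the handle's grip swings (straight behind it in the block's y).
- clamp_handle (a point): Grip centre of the clamp's black handle: round bar 16 mm thick, 64 mm long, parallel to the block's x. The lever arm joins its -x end (arm's face 24 mm from this point); its other end is free. Radius about clamp_hinge 127.7 mm; elevation angle = clamp joint + 0.205 rad. Shut: 125 mm along the block's y and 26 mm up from clamp_hinge, 86 mm above the table, 20 mm outside the block's side.
- plate_center (a point): Centre of the loose glass plate negative, 110 x 72 x 4 mm, lying on the light block 45 mm above the table. It stays there.
- console: Lamp control, fixed to the table: grey box 90 (x) x 100 (y) x 120 mm high. Origin at the centre of its underside. The dial is on its +x side (own axes); its arm and tab stick out beyond the box's +y side. Position and yaw vary.
- dial_axis (a point): Point on the dial's turning axis (parallel to the console's x), 95 mm above the table, in the plane in which the centre of the tab swings.
- dial_tab (a point): Black tab at the end of the dial's arm: round bar 18 mm thick, 40 mm long, parallel to the console's x; this point is its centre, the tab's whole top free to press from above. It swings at 85 mm radius about dial_axis, on the console's +y side; its elevation angle above level is 0.5 rad minus the dial joint (136 mm above the table at rest, 74 mm at the third click).
- dial_turn (a joint): Angle of the dial: 0 = at rest (up), grows as the tab is pressed down. Clicks (seats of the detents) at 0.25, 0.50, 0.75 (the third, wanted) and 1.00 (the fourth, not wanted); stop at 1.05. A spring returns it to 0 when let go: it takes about 5 N at the tab to start it and 6 to 11 N around the third click; the push dips before each click and rises by 3 to 5 N just past it.
- loupe_center (a point): Black loupe, 38 mm in diameter, 40 mm high, standing between the two devices; its centre. Leave alone.
- canister_center (a point): Film canister, 32 mm in diameter, 50 mm high; its centre. Leave alone.
- tape: Roll of paper tape lying flat, 90 mm in diameter, 24 mm high; origin under its centre. Leave alone.
- weight: Steel paperweight with a knob, 50 mm in diameter, 50 mm high; origin under its centre. Leave alone.
- brush: Dusting brush lying on the table; origin under its middle. Leave alone.
- carton: Small cardboard archive box, 94 x 134 x 88 mm; origin under its centre. Leave alone.
- dial: The turning part of the lamp control: an aluminium disc 64 mm across, 12 mm thick, with the arm and the tab on it. Its origin is on the turning axis, at the console's +x face, 95 mm above the table. It turns with the dial.
Things that resemble listed ones, but are neither listed nor needed, are in the scene too. What is meant by the part that bears plate_center is not orange or turquoise, and is the larger of those in its own colour.

How it is judged:
On the way, in this order (a step that is already met when the one before it is completed fails the run):
1. the clamp lever is fully shut while the dial is still at rest (value of joint clamp below 0.07 rad and value of joint dial_turn below 0.12 rad), for 0.2 s.
2. the fingers hold the dial at its third click (value of joint dial_turn between 0.65 and 0.87 rad and contact force between dial and the fingers above 2 N), for 0.3 s.
At the end, for the whole second after the job is handed in: The clamp is shut (joint under 0.09 rad), the glass plate lies in its place (within 15 mm), and the fingers press on the dial's tab with more than 2 N and hold the dial at the third click (joint 0.65 to 0.87 rad) through the last second (all of step 2 and value of joint clamp below 0.09 rad and z of plate_center in the frame of block below 0.052 m and distance of plate_center from where it was at the start of the episode below 0.015 m); the arm keeps its last pose, push and grip.
It fails at once if the dial is pressed to the fourth click (value of joint dial_turn above 0.94 rad).
It fails at once if another thing on the table is shifted by more than 30 mm (distance of any of loupe_center, canister_center, tape, weight, brush, carton from where it was at the start of the episode above 0.03 m).
It also fails if it takes over 45 s, if anything falls off the work surface, if the arm or the gripper's body presses on something with over 40 N, if the wrist force passes 120 N, or if a joint passes its speed limit or range.

## Working session

There is one attempt and no reset: what is moved stays moved. The work goes in short steps, Python scripts to look and compute and a tool call to move; the robot and the scene stay as the last step left them, time stands still between calls to the robot, and variables do not carry over. Pictures are saved under pics/ and viewed, and the job is handed in when it is done.

Besides the shell and the picture viewer there is one more tool, called after "Call:" by a JSON object that holds its "fn" and its "kwargs". send_rows: Moves the arm, as the interface text tells. Its arguments: {"type":"object","properties":{"increments":{"type":"array","items":{"type":"array","items":{"type":"number"}}},"squeeze":{"type":"number"}},"required":["increments"]}

```bash
ls; mkdir -p pics; python3 - <<'E'
from plant import bot
import cv2,json
print(bot.sense())
for n in ("scene","top","wrist"):
    c=bot.get_calibration(n); print(n,{k:(v.tolist() if hasattr(v,'tolist') else v) for k,v in c.items()})
    im=bot.snapshot(n); cv2.imwrite(f"pics/{n}0.png",im[:,:,::-1])
E
```

```text
pics
{'time_s': 0.0, 'q': array([-1.46367700e+00,  1.04703329e-01,  9.64443765e-02,  1.56390155e+00,
        7.95478792e-07,  1.35311849e+00]), 'joint_vel': array([-0.00043285, -0.00199346,  0.0015065 , -0.00073807,  0.00278777,
        0.0009439 ]), 'tau': array([-7.42400389e-04, -5.56932235e+01,  5.03646898e+01,  1.70090731e-02,
       -4.04837983e-04,  2.04398657e-05]), 'tcp_pos': array([ 0.19145422, -0.56827236,  0.23050627]), 'ee_rot': array([-3.09891242e+00, -5.07730346e-01, -1.19589846e-04]), 'contact_force': array([ 0.74910499,  0.69238623, -0.36313946]), 'torque': array([-0.05026098, -0.01471273,  0.01518467]), 'width': 0.0858648026673731}
scene {'fx': 449.9965777139976, 'fy': 449.9965777139976, 'cx': 318.18283759866233, 'cy': 237.02512113740158, 'dist': [-0.036708110486330076, 0.0, 0.0, 0.0, 0.0], 'R': [[0.1010888136639046, 0.9946651687051006, 0.02054881789491285], [0.668832209859033, -0.052654456452295814, -0.7415463460032661], [-0.7365083345129958, 0.08870575167691884, -0.6705868793917207]], 't': [-0.02711913481330863, -0.30264546756677896, 1.5546172433448524]}
top {'fx':
[... 161 characters left out ...]
017243492303324, -0.9998973728677948, 0.0029598339411629065], [-0.9772612600980475, 0.0130734452842653, -0.21163533386458777], [0.21157491911011972, -0.005859075053376647, -0.9773442202433416]], 't': [-0.038091215859494876, 0.5434064215291505, 1.4076945725182803]}
wrist {'fx': 365.66373266013846, 'fy': 365.66373266013846, 'cx': 323.41388186826487, 'cy': 239.66555308832653, 'dist': [0.0030726809272086627, 0.0, 0.0, 0.0, 0.0], 'R': [[0.319465739952365, -0.9475978239253375, -7.133479743640611e-05], [-0.9053043656133943, -0.3052294905856071, 0.2953962824379828], [-0.2799386479177494, -0.09430441224468863, -0.955374811910575]], 't': [-0.6008539662483305, -0.03791942590630135, 0.3794996863397519]}
```

View pics/scene0.png

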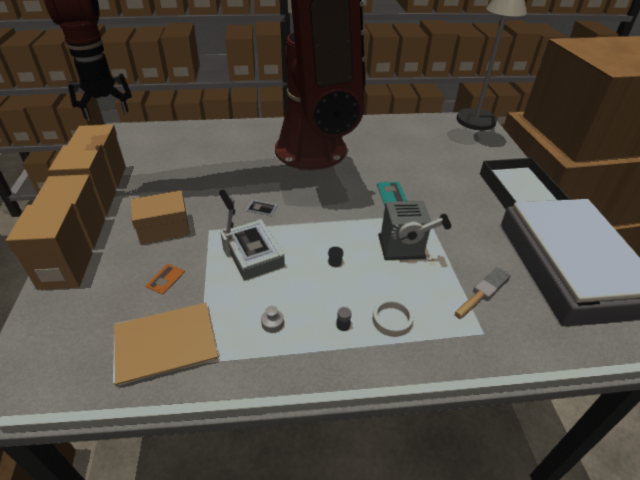

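View pics/top0.png

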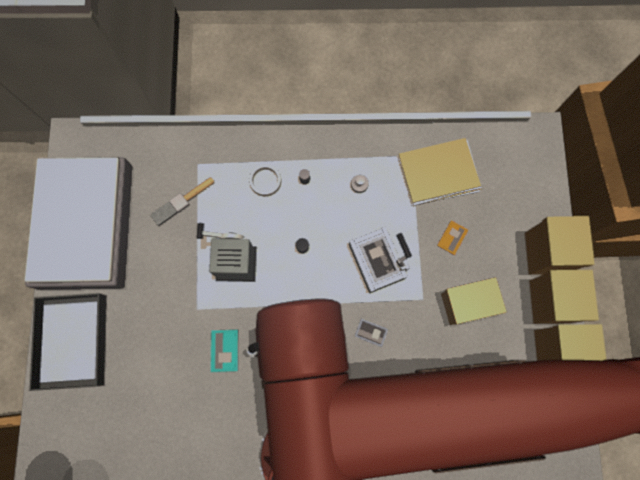

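View pics/wrist0.png

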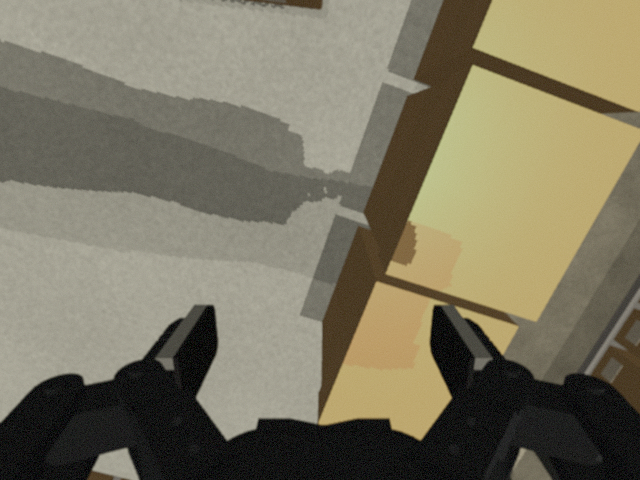

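The overview shows the light block at top-view px ≈(378,258) with its raised clamp on the right, and the console at ≈(230,257) with its tab at ≈(200,230). I'll zoom in next.

```bash
python3 - <<'E'
import cv2,numpy as np
a=cv2.imread('pics/top0.png');s=cv2.imread('pics/scene0.png')
def crop(im,x,y,w,h,k): return cv2.resize(im[y:y+h,x:x+w],None,fx=k,fy=k,interpolation=cv2.INTER_CUBIC)
A=crop(a,340,215,80,90,5);B=crop(a,185,210,80,90,5)
cv2.imwrite('pics/top0z.png',np.hstack([A,B]))
A=crop(s,210,180,80,100,5);B=crop(s,375,180,80,100,5)
cv2.imwrite('pics/scene0z.png',np.hstack([A,B]))
E
```

```text
(no output)
```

View pics/top0z.png

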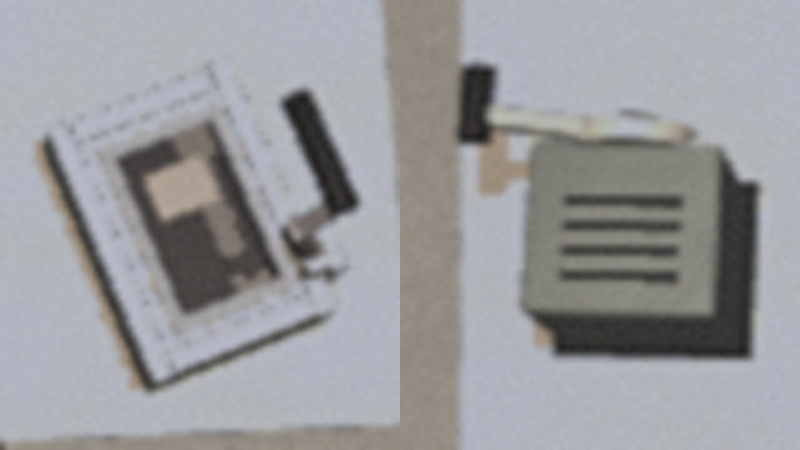

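View pics/scene0z.png

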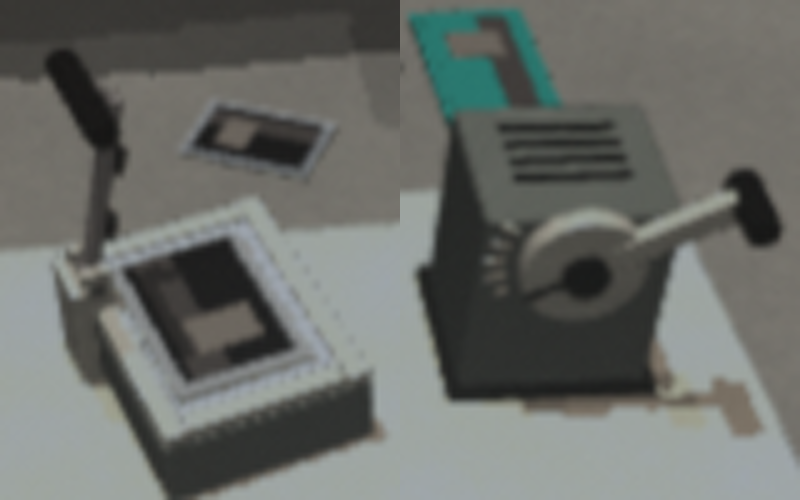

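```bash
cat > h.py <<'E'
import numpy as np,cv2
from plant import bot
def ray(c,px):
    K=np.array([[c['fx'],0,c['cx']],[0,c['fy'],c['cy']],[0,0,1]])
    u=cv2.undistortPoints(np.array([[px]],float),K,np.array(c['dist']))[0,0]
    R=np.array(c['R']);return -R.T@np.array(c['t']),R.T@np.array([u[0],u[1],1.])
def onz(c,px,z):
    o,d=ray(c,px);return o+d*(z-o[2])/d[2]
def tri(rs):
    A=np.zeros((3,3));b=np.zeros(3)
    for o,d in rs:
        d=d/np.linalg.norm(d);P=np.eye(3)-np.outer(d,d);A+=P;b+=P@o
    x=np.linalg.solve(A,b)
    return x,[np.linalg.norm((np.eye(3)-np.outer(d,d)/(d@d))@(x-o)) for o,d in rs]
def proj(c,X):
    K=np.array([[c['fx'],0,c['cx']],[0,c['fy'],c['cy']],[0,0,1]])
    return cv2.projectPoints(np.array(X,float).reshape(-1,1,3),cv2.Rodrigues(np.array(c['R']))[0],np.array(c['t']),K,np.array(c['dist']))[0][:,0]
def blobs(im,roi,th,amin=10):
    x,y,w,h=roi;g=im[y:y+h,x:x+w].max(axis=2);m=(g<th).astype(np.uint8)
    n,l,st,ce=cv2.connectedComponentsWithStats(m)
    out=[]
    for i in range(1,n):
        if st[i,4]<amin: continue
        p=np.argwhere(l==i)[:,::-1]+[x,y];mu=p.mean(0);w_,v=np.linalg.eigh(np.cov(p.T))
        d=v[:,1];s=(p-mu)@d
        out.append((mu,d,s.min(),s.max(),st[i,4],2*np.sqrt(3*w_)))
    return out
E
python3 - <<'E'
import cv2,numpy as np
from h import *
T=cv2.imread('pics/top0.png');S=cv2.imread('pics/scene0.png')
for nm,im,roi in(('hT',T,(390,228,25,35)),('hS',S,(212,185,22,28)),('tT',T,(192,218,12,26)),('tS',S,(436,205,20,32))):
    for th in (45,60,75):
        print(nm,th,[(b[0].round(1),b[1].round(2),np.round(b[5],1),b[4]) for b in blobs(im,roi,th)])
E
```

```text
hT 45 [(array([401.1, 241.2]), array([0.33, 0.95]), array([ 3.3, 17.4]), np.int32(34))]
hT 60 [(array([403.6, 245.3]), array([0.4 , 0.92]), array([ 4.8, 25. ]), np.int32(117))]
hT 75 [(array([403.6, 245.4]), array([0.4 , 0.92]), array([ 5.1, 25.2]), np.int32(125))]
hS 45 [(array([226.4, 199.6]), array([0.5 , 0.87]), array([ 6. , 22.3]), np.int32(135))]
hS 60 [(array([220.8, 185.8]), array([-1.  ,  0.04]), array([ 2.6, 20.4]), np.int32(53)), (array([226.6, 200.1]), array([0.49, 0.87]), array([ 6.8, 24.4]), np.int32(168))]
hS 75 [(array([224.5, 194.6]), array([0.55, 0.84]), array([16.3, 28.8]), np.int32(357))]
tT 45 []
tT 60 [(array([199.7, 230.5]), array([-0.08,  1.  ]), array([ 4.9, 14.7]), np.int32(66))]
tT 75 [(array([199.5, 230.7]), array([-0.07,  1.  ]), array([ 5.5, 14.1]), np.int32(76))]
tS 45 [(array([445.4, 221.5]), array([0.36, 0.93]), array([ 6.1, 14. ]), np.int32(85))]
tS 60 [(array([445.4, 221.4]), array([0.35, 0.94]), array([ 7. , 14.9]), np.int32(102))]
tS 75 [(array([445.2, 221.2]), array([0.38, 0.92]), array([ 7.6, 14.9]), np.int32(110))]
```

```bash
cat > m.py <<'E'
import cv2,numpy as np
from h import *
T=cv2.imread('pics/top0.png');S=cv2.imread('pics/scene0.png');ct=bot.get_calibration('top');cs=bot.get_calibration('scene')
for nm,rt,rs,L in(('handle',(390,228,25,35),(212,188,22,25),.064),('tab',(192,218,12,26),(436,205,20,32),.04)):
    a=max(blobs(T,rt,60),key=lambda b:b[4]);b=max(blobs(S,rs,60 if nm=='tab' else 52),key=lambda b:b[4])
    X,e=tri([ray(ct,a[0]),ray(cs,b[0])]);print(nm,X.round(4),np.round(e,4))
    # axis = intersection of the two planes spanned by image axes
    N=[]
    for c,q in((ct,a),(cs,b)):
        n=np.cross(ray(c,q[0]-8*q[1])[1],ray(c,q[0]+8*q[1])[1]);N.append(n/np.linalg.norm(n))
    ax=np.cross(*N);ax/=np.linalg.norm(ax);ax*=np.sign(ax[0]);print(' axis3d',ax.round(3))
    p=[onz(ct,a[0]+s*a[1],X[2]) for s in(-8,8)];d=p[0]-p[1];print(' yaw from top',np.degrees(np.arctan2(d[1],d[0])).round(1))
for nm,z,pts in (('block',.047,[(48,135),(213,65),(335,318),(150,388)]),):
    P=[onz(ct,(340+x/5,215+y/5),z)for x,y in pts];print(nm,np.round(P,4).tolist(),np.mean(P,0))
P=[onz(ct,(185+(x-400)/5,210+y/5),.12)for x,y in[(528,145),(720,148),(715,312),(525,308)]];print('console',np.round(P,4).tolist(),np.mean(P,0))
E
python3 m.py
```

```text
handle [ 0.5111 -0.2412  0.1849] [0.0008 0.0008]
 axis3d [0.933 0.359 0.014]
 yaw from top 20.9
tab [0.5676 0.2713 0.1349] [0.0005 0.0005]
 axis3d [ 0.995 -0.018 -0.098]
 yaw from top -2.4
block [[0.5516, -0.1173, 0.047], [0.5896, -0.2085, 0.047], [0.4491, -0.2687, 0.047], [0.4128, -0.1683, 0.047]] [ 0.50076624 -0.19070327  0.047     ]
console [[0.5482, 0.2453, 0.12], [0.5453, 0.1464, 0.12], [0.4596, 0.1476, 0.12], [0.463, 0.2443, 0.12]] [0.50401822 0.19589894 0.12      ]
```

```bash
cat >> h.py <<'E'
from scipy.spatial.transform import Rotation as Ro
def totool(p,yaw=None,rot=None):
    """increments (mm) to bring TCP to world p, and turn to reach rotation rot"""
    s=bot.sense();R=Ro.from_rotvec(s['ee_rot']);d=R.inv().apply(np.array(p)-s['tcp_pos'])*1000
    r=(R.inv()*rot).as_rotvec() if rot is not None else np.zeros(3)
    return d.round(1),r.round(4)
def down(yaw): # tool x at yaw, z down
    return Ro.from_matrix(np.array([[np.cos(yaw),np.sin(yaw),0],[np.sin(yaw),-np.cos(yaw),0],[0,0,-1]]))
E
python3 - <<'E'
from h import *
c=bot.get_calibration('wrist');R=np.array(c['R']);o=-R.T@np.array(c['t']);s=bot.sense();Rt=Ro.from_rotvec(s['ee_rot'])
print('cam in tool',Rt.inv().apply(o-s['tcp_pos']),'cam axes in tool',(Rt.inv().as_matrix()@R.T).round(3).tolist())
print(totool([.40,-.22,.33],rot=down(np.radians(20.9))))
E
```

```text
cam in tool [ 0.07606434  0.0009762  -0.14310164] cam axes in tool [[0.0, -0.955, -0.296], [1.0, 0.0, 0.001], [-0.001, -0.296, 0.955]]
(array([ 308.8, -263.7,  -99. ]), array([-0.001 , -0.0002, -0.04  ]))
```

```bash
python3 - <<'E'
from h import *
print(totool([.46,-.25,.36],rot=down(np.radians(20.9))))
E
```

```text
(array([ 356.1, -216.2, -129. ]), array([-0.001 , -0.0002, -0.04  ]))
```

Call:
{"fn": "send_rows", "kwargs": {"increments": [[0, 0, -50, 0, 0, 0, 0], [30, -20, -90, 0, 0, 0, 0], [80, -50, -130, 0, 0, -0.01, 0], [130, -80, -130, 0, 0, -0.02, 0], [180, -110, -130, 0, 0, -0.03, 0], [230, -140, -130, 0, 0, -0.04, 0], [280, -170, -130, 0, 0, -0.04, 0], [330, -200, -130, 0, 0, -0.04, 0], [356, -216, -130, 0, 0, -0.04, 0], [356, -216, -130, 0, 0, -0.04, 0], [356, -216, -130, 0, 0, -0.04, 0]]}}

```text
time_s: 1.52
tcp_pos: [0.4597, -0.2507, 0.3611]
ee_rot: [-3.089, -0.57, 0.001]
contact_force: [-1.0, 1.2, -0.6]
width: 0.0852
```

```bash
python3 - <<'E'
from h import *
import pickle
s=bot.sense();c=bot.get_calibration('wrist');im=bot.snapshot('wrist')[:,:,::-1]
cv2.imwrite('pics/w1.png',im);pickle.dump(c,open('w1.pkl','wb'))
print(s['time_s'],s['tcp_pos'],s['ee_rot'],s['q'].round(2),s['width'])
im=bot.snapshot('top')[:,:,::-1];cv2.imwrite('pics/t1.png',im)
E
```

```text
1.525 [ 0.45966392 -0.25066711  0.36107642] [-3.08941929e+00 -5.69961810e-01  7.31425041e-04] [-0.75 -0.05  0.18  1.8  -0.    2.03] 0.08523386602309507
```

View pics/w1.png

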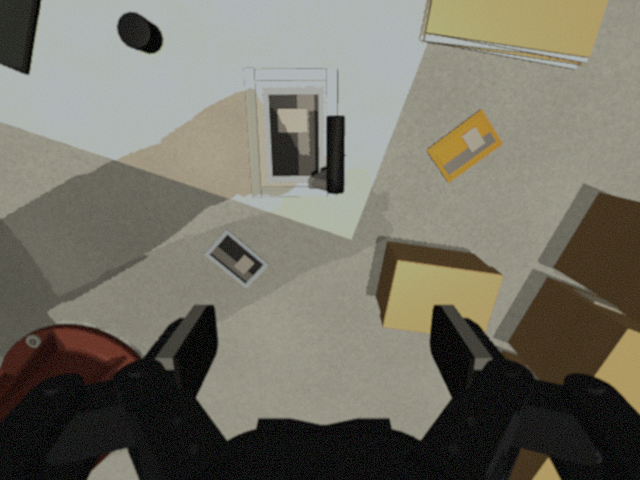

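The wrist view shows the block at px (244–338, 68–197), squared with the tool, and the black handle at ≈(336,154). I'll zoom in to measure.

```bash
python3 - <<'E'
from h import *
im=cv2.imread('pics/w1.png')
cv2.imwrite('pics/w1z.png',cv2.resize(im[55:215,225:365],None,fx=3.7,fy=3.7,interpolation=cv2.INTER_CUBIC))
for th in(40,50,60): print([(b[0].round(1),b[1].round(3),np.round(b[5],1),b[4]) for b in blobs(im,(326,108,24,90),th)])
E
```

```text
[(array([334.6, 155.4]), array([-0.004,  1.   ]), array([16.7, 77.5]), np.int32(968))]
[(array([334.6, 154.2]), array([-0.014,  1.   ]), array([16.4, 76. ]), np.int32(1225))]
[(array([334.7, 154.1]), array([-0.015,  1.   ]), array([16.9, 75.9]), np.int32(1285))]
```

View pics/w1z.png

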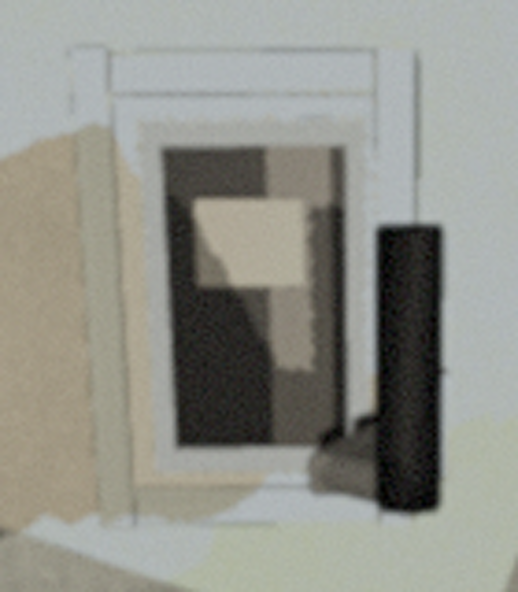

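```bash
python3 - <<'E'
from h import *
import pickle
c=pickle.load(open('w1.pkl','rb'))
Z=lambda x,y:(225+x/3.7,55+y/3.7)
for n,(x,y) in dict(TL=(72,47),TR=(415,50),BL=(97,523)).items(): print(n,onz(c,Z(x,y),.047).round(4))
g=[onz(c,Z(x,y),.047)for x,y in[(162,147),(345,147),(345,444),(178,446)]];print('dark glass',np.round(g,4).tolist(),np.mean(g,0))
p=np.array([onz(c,Z(x,y),.047)[:2]for x,y in[(72,47),(415,50),(97,523)]])
d=p[0]-p[2];yaw=np.arctan2(d[1],d[0]);print('yaw',np.degrees(yaw),np.linalg.norm(d),np.linalg.norm(p[0]-p[1]))
C=(p[1]+p[2])/2;print('center',C)
T=cv2.imread('pics/top0.png');S=cv2.imread('pics/scene0.png')
a=max(blobs(T,(390,228,25,35),60),key=lambda b:b[4]);b=max(blobs(S,(212,188,22,25),52),key=lambda b:b[4])
w=max(blobs(cv2.imread('pics/w1.png'),(326,108,24,90),55),key=lambda b:b[4])
ct=bot.get_calibration('top');cs=bot.get_calibration('scene')
H,e=tri([ray(ct,a[0]),ray(cs,b[0]),ray(c,w[0])]);print('H',H,e)
yaw=np.radians(20.7);xb=np.array([np.cos(yaw),np.sin(yaw)]);yb=np.array([-xb[1],xb[0]])
print('H in block',(H[:2]-C)@xb,(H[:2]-C)@yb,'at z .187:',onz(c,w[0],.187))
for k in(-8,8):print(onz(c,w[0]+4*k*w[1],.187))
E
```

```text
TL [ 0.5587 -0.1179  0.047 ]
TR [ 0.5957 -0.2171  0.047 ]
BL [ 0.4198 -0.1699  0.047 ]
dark glass [[0.5413, -0.1529, 0.047], [0.5619, -0.2067, 0.047], [0.4751, -0.2395, 0.047], [0.4544, -0.1874, 0.047]] [ 0.50817288 -0.19664412  0.047     ]
yaw 20.53716645609187 0.14824773959957213 0.1058205624842988
center [ 0.50777186 -0.19350147]
H [ 0.51217088 -0.24135362  0.18518753] [np.float64(0.0012714087357979342), np.float64(0.001109278364400268), np.float64(0.001446108042146503)]
H in block -0.012799494889622974 -0.04631795284497974 at z .187: [ 0.51365449 -0.24167828  0.187     ]
[ 0.53778501 -0.23262585  0.187     ]
[ 0.4882627  -0.25120343  0.187     ]
```

```bash
python3 - <<'E'
from h import *
print(totool([.5125,-.2415,.168],rot=down(np.radians(20.6))))
E
```

```text
(array([ 53.1,   9.9, 193.2]), array([-0.    ,  0.0003,  0.004 ]))
```

Call:
{"fn": "send_rows", "kwargs": {"increments": [[30, 10, 30, 0, 0, 0, 0], [53, 10, 70, 0, 0, 0, 0], [53, 10, 110, 0, 0, 0, 0], [53, 10, 150, 0, 0, 0, 0], [53, 10, 180, 0, 0, 0, 0], [53, 10, 193, 0, 0, 0, 0], [53, 10, 193, 0, 0, 0, 0]]}}

```text
time_s: 2.5
tcp_pos: [0.5125, -0.2411, 0.1681]
ee_rot: [-3.089, -0.568, 0.001]
contact_force: [-0.4, 0.3, 0.7]
width: 0.0851
```

```bash
python3 - <<'E'
from h import *
s=bot.sense();print(s['tcp_pos'],s['contact_force'].round(1),s['time_s'])
a=bot.snapshot('wrist')[:,:,::-1];b=bot.snapshot('scene')[:,:,::-1]
cv2.imwrite('pics/w2.png',np.hstack([cv2.resize(a,(400,300)),cv2.resize(b[130:290,150:363],(400,300))]))
E
```

```text
[ 0.51249235 -0.24114858  0.16810237] [-0.4  0.3  0.7] 2.5
```

View pics/w2.png

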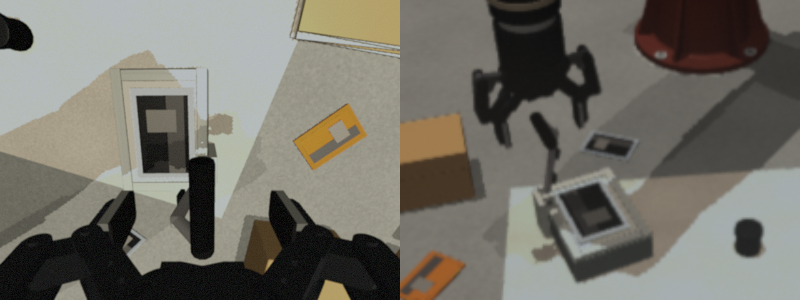

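Both views show the handle standing centred between the open fingers. Next I close the gripper.

Call:
{"fn": "send_rows", "kwargs": {"increments": [[0, 0, 0, 0, 0, 0, 0.5], [0, 0, 0, 0, 0, 0, 1], [0, 0, 0, 0, 0, 0, 1], [0, 0, 0, 0, 0, 0, 1], [0, 0, 0, 0, 0, 0, 1], [0, 0, 0, 0, 0, 0, 1]], "squeeze": 30}}

```text
time_s: 3.35
tcp_pos: [0.5131, -0.2408, 0.1685]
ee_rot: [3.089, 0.57, 0.0]
contact_force: [-1.1, 0.9, 2.1]
width: 0.015
```

```bash
python3 - <<'E'
from h import *
s=bot.sense();print(s['tcp_pos'],s['contact_force'].round(1),s['width'])
a=bot.snapshot('wrist')[:,:,::-1];b=bot.snapshot('scene')[:,:,::-1]
cv2.imwrite('pics/w3.png',np.hstack([cv2.resize(a,(400,300)),cv2.resize(b[130:290,150:363],(400,300))]))
# arc increments relative to current commanded pose
for el0 in (1.54,):
  for el in np.linspace(el0,.15,13):
    print(round(el,3),'fwd(yb) %.1f  down %.1f'%(127.7*(np.cos(el)-np.cos(el0)),127.7*(np.sin(el0)-np.sin(el))))
E
```

```text
[ 0.51307836 -0.24079355  0.16849278] [-1.1  0.9  2.1] 0.01502943406050564
1.54 fwd(yb) 0.0  down 0.0
1.424 fwd(yb) 14.7  down 1.3
1.308 fwd(yb) 29.2  down 4.3
1.192 fwd(yb) 43.2  down 9.0
1.077 fwd(yb) 56.6  down 15.2
0.961 fwd(yb) 69.2  down 23.0
0.845 fwd(yb) 80.8  down 32.1
0.729 fwd(yb) 91.3  down 42.6
0.613 fwd(yb) 100.5  down 54.1
0.498 fwd(yb) 108.3  down 66.7
0.382 fwd(yb) 114.6  down 80.1
0.266 fwd(yb) 119.3  down 94.1
0.15 fwd(yb) 122.3  down 108.6
```

View pics/w3.png

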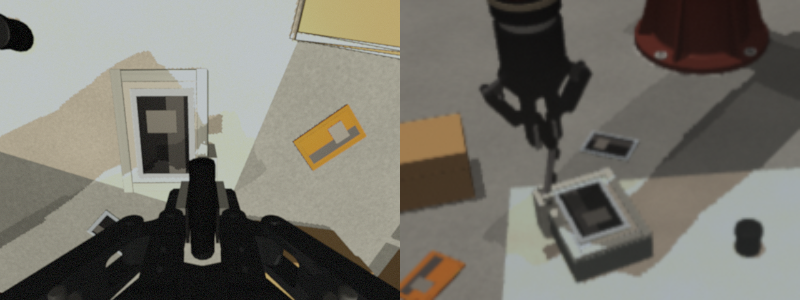

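The jaws closed on the bar at a width of 15 mm. I'll swing the lever along its arc in stages, with forward = −tool y.

Call:
{"fn": "send_rows", "kwargs": {"increments": [[0, -7, 0, 0, 0, 0, 1], [0, -14, 1, 0, 0, 0, 1], [0, -22, 3, 0, 0, 0, 1], [0, -29, 4, 0, 0, 0, 1], [0, -36, 7, 0, 0, 0, 1], [0, -43, 9, 0, 0, 0, 1], [0, -43, 9, 0, 0, 0, 1]]}}

```text
time_s: 4.32
tcp_pos: [0.4973, -0.1998, 0.1591]
ee_rot: [-3.089, -0.571, 0.001]
contact_force: [-1.7, -0.4, 4.6]
width: 0.0148
```

Call:
{"fn": "send_rows", "kwargs": {"increments": [[0, -13, 6, 0, 0, 0, 1], [0, -26, 13, 0, 0, 0, 1], [0, -38, 23, 0, 0, 0, 1], [0, -48, 33, 0, 0, 0, 1], [0, -57, 44, 0, 0, 0, 1], [0, -65, 57, 0, 0, 0, 1], [0, -65, 57, 0, 0, 0, 1]]}}

```text
time_s: 5.2
tcp_pos: [0.4739, -0.1387, 0.1009]
ee_rot: [-3.087, -0.571, 0.001]
contact_force: [-0.9, 0.5, 0.2]
width: 0.0148
```

```bash
python3 - <<'E'
from h import *
s=bot.sense();print(s['tcp_pos'],s['contact_force'].round(1),s['width'])
a=bot.snapshot('wrist')[:,:,::-1];b=bot.snapshot('scene')[:,:,::-1]
cv2.imwrite('pics/w4.png',np.hstack([cv2.resize(a,(400,300)),cv2.resize(b[130:290,150:363],(400,300))]))
E
```

```text
[ 0.47392515 -0.13871985  0.10085837] [-0.9  0.5  0.2] 0.014804596388175108
```

View pics/w4.png

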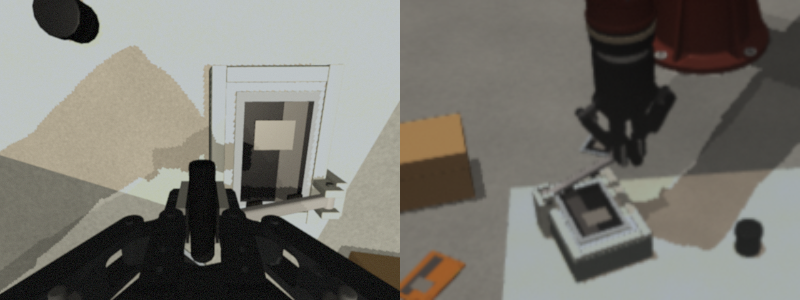

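The handle is still held and the arm is about 0.3 rad from level. I'll finish the arc and press lightly onto the stop.

Call:
{"fn": "send_rows", "kwargs": {"increments": [[0, -4, 9, 0, 0, 0, 1], [0, -8, 18, 0, 0, 0, 1], [0, -11, 27, 0, 0, 0, 1], [0, -13, 34, 0, 0, 0, 1], [0, -13, 37, 0, 0, 0, 1], [0, -13, 37, 0, 0, 0, 1]]}}

```text
time_s: 6.05
tcp_pos: [0.4693, -0.1267, 0.0646]
ee_rot: [-3.087, -0.57, 0.001]
contact_force: [-3.2, 6.7, 2.0]
width: 0.0148
```

Call:
{"fn": "send_rows", "kwargs": {"increments": [[0, 0, 3, 0, 0, 0, 1], [0, 0, 5, 0, 0, 0, 1], [0, 0, 5, 0, 0, 0, 1]]}}

```text
time_s: 6.42
tcp_pos: [0.4694, -0.1263, 0.0619]
ee_rot: [-3.087, -0.571, 0.0]
contact_force: [-13.1, 14.1, 24.7]
width: 0.0149
```

```bash
python3 - <<'E'
from h import *
s=bot.sense();print(s['tcp_pos'],s['contact_force'].round(1),s['width'])
a=bot.snapshot('wrist')[:,:,::-1];b=bot.snapshot('scene')[:,:,::-1]
cv2.imwrite('pics/w5.png',np.hstack([cv2.resize(a,(400,300)),cv2.resize(b[130:290,150:363],(400,300))]))
E
```

```text
[ 0.46938236 -0.12632654  0.06191353] [-13.1  14.1  24.7] 0.014880541494053889
```

View pics/w5.png

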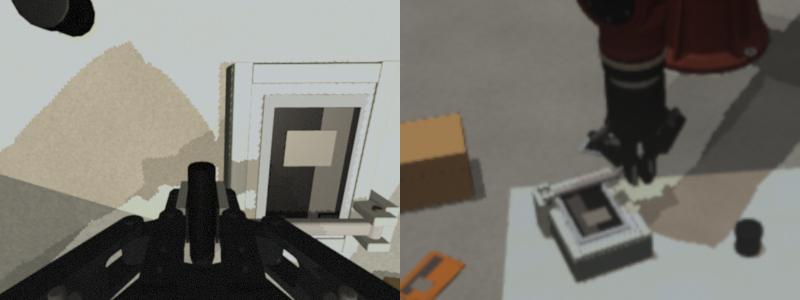

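The upward force climbed to 25 N and the lever lies level, so it is at its stop. I'll ease off, open and retreat straight up.

Call:
{"fn": "send_rows", "kwargs": {"increments": [[0, 0, -3, 0, 0, 0, 1], [0, 0, -3, 0, 0, 0, 0.4], [0, 0, -3, 0, 0, 0, 0], [0, 0, -3, 0, 0, 0, 0], [0, 0, -3, 0, 0, 0, 0], [0, 0, -20, 0, 0, 0, 0], [0, 0, -60, 0, 0, 0, 0], [0, 0, -110, 0, 0, 0, 0], [0, 0, -160, 0, 0, 0, 0], [0, 0, -200, 0, 0, 0, 0]]}}

```text
time_s: 7.78
tcp_pos: [0.47, -0.1279, 0.2639]
ee_rot: [3.088, 0.57, 0.003]
contact_force: [0.6, -0.0, 0.1]
width: 0.0854
```

```bash
python3 - <<'E'
from h import *
s=bot.sense();print(s['tcp_pos'],s['contact_force'].round(1),s['width'],s['time_s'])
c=bot.get_calibration('wrist')
w=bot.snapshot('wrist')[:,:,::-1];b=bot.snapshot('scene')[:,:,::-1];cs=bot.get_calibration('scene')
cv2.imwrite('pics/w6.png',w);cv2.imwrite('pics/s6.png',b)
cv2.imwrite('pics/w6v.png',np.hstack([cv2.resize(w,(400,300)),cv2.resize(b[130:290,150:363],(400,300))]))
# predicted shut handle centre
P=np.array([.5075,-.194,0])+np.array([.936,.352,0])*-.0122+np.array([-.352,.936,0])*.075+[0,0,.086]
print(P,proj(c,P),proj(cs,P))
E
```

```text
[ 0.47003973 -0.12785198  0.26387696] [ 0.6 -0.   0.1] 0.0853683271197784 7.775
[ 0.4696808 -0.1280944  0.086    ] [[321.51391878 215.70787857]] [[276.62694738 219.05182311]]
```

View pics/w6v.png

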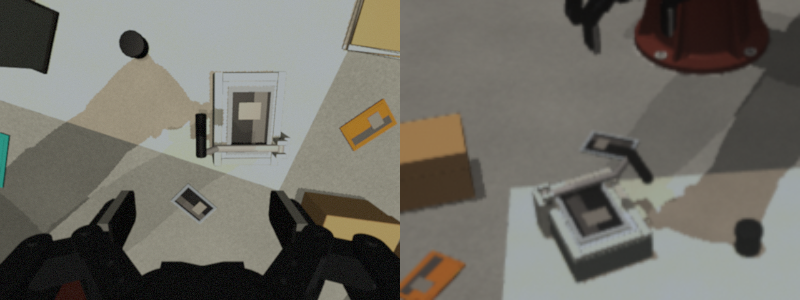

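```bash
python3 - <<'E'
from h import *
cs=bot.get_calibration('scene');c=bot.get_calibration('wrist')
w=cv2.imread('pics/w6.png');b=cv2.imread('pics/s6.png')
A=max(blobs(w,(308,175,25,85),55),key=lambda b:b[4]);B=max(blobs(b,(262,200,26,34),50),key=lambda b:b[4])
X,e=tri([ray(c,A[0]),ray(cs,B[0])]);print(A[0],A[5],B[0],B[5],X,e)
print(totool([.568,.268,.30],rot=down(np.radians(89))))
E
```

```text
[321.24394619 215.98565022] [16.02785941 69.46349291] [273.37333333 215.3       ] [ 6.85407469 27.21617997] [ 0.47403396 -0.13190872  0.10171778] [np.float64(0.0038085727008815304), np.float64(0.0038085727008815274)]
(array([ 231.9, -335.8,  -34.6]), array([ 8.7000e-03, -6.0000e-04, -1.1885e+00]))
```

The scene blob is contaminated: residual 3.8 mm, with the dark negative touching it. I'll check more cleanly in the scene image.

```bash
python3 - <<'E'
from h import *
cs=bot.get_calibration('scene')
b=cv2.imread('pics/s6.png');x0,y0=225,185
z=cv2.resize(b[y0:y0+80,x0:x0+80],None,fx=7,fy=7,interpolation=cv2.INTER_CUBIC)
xb=np.array([.936,.352,0]);yb=np.array([-.352,.936,0]);C=np.array([.5075,-.194,0])
for cl,col in((0,(0,255,0)),(.07,(0,0,255))):
    el=cl+.205;P=C-xb*.0122+yb*(-.05+.1277*np.cos(el))+[0,0,.06+.1277*np.sin(el)]
    q=(proj(cs,[P-xb*.032,P+xb*.032])-[x0,y0]+.5)*7
    cv2.line(z,tuple(map(int,q[0])),tuple(map(int,q[1])),col,1)
cv2.imwrite('pics/s6z.png',z)
E
```

```text
(no output)
```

View pics/s6z.png

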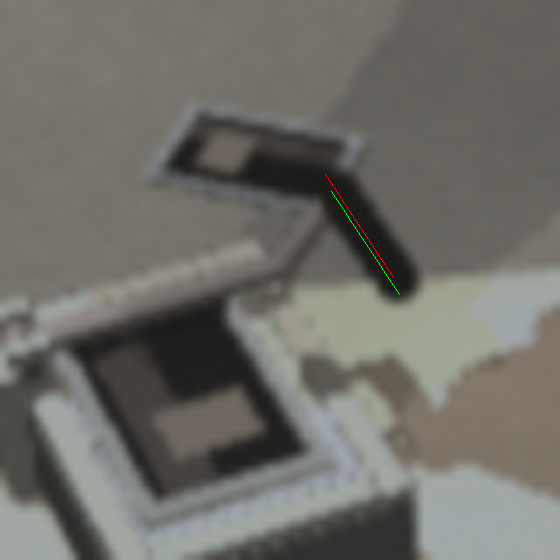

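The handle overlay matches the shut prediction (green) within about 1 px, so the clamp is shut. Next I move above the console tab, turning to yaw 89° with the gripper still open, to look at it.

Call:
{"fn": "send_rows", "kwargs": {"increments": [[0, 0, -35, 0, 0, 0, 0], [30, -40, -50, 0, 0, -0.13, 0], [60, -80, -50, 0, 0, -0.27, 0], [90, -125, -50, 0, 0, -0.41, 0], [120, -170, -50, 0, 0, -0.55, 0], [150, -215, -50, 0, 0, -0.7, 0], [180, -260, -50, 0, 0, -0.85, 0], [210, -300, -50, 0, 0, -1.0, 0], [232, -336, -50, 0, 0, -1.1, 0], [232, -336, -50, 0, 0, -1.19, 0], [232, -336, -50, 0, 0, -1.19, 0], [232, -336, -50, 0, 0, -1.19, 0]]}}

```text
time_s: 9.38
tcp_pos: [0.5667, 0.2685, 0.3105]
ee_rot: [2.242, 2.201, 0.0]
contact_force: [-0.1, -0.1, -0.3]
width: 0.0854
```

```bash
python3 - <<'E'
from h import *
import pickle
s=bot.sense();c=bot.get_calibration('wrist');im=bot.snapshot('wrist')[:,:,::-1]
cv2.imwrite('pics/w7.png',im);pickle.dump(c,open('w7.pkl','wb'))
print(s['time_s'],s['tcp_pos'],s['ee_rot'],s['q'].round(2))
E
```

```text
9.375 [0.56667109 0.26849575 0.31050812] [2.24178871e+00 2.20061827e+00 4.21852846e-05] [ 0.23  0.23  0.38  1.72 -0.    1.82]
```

View pics/w7.png

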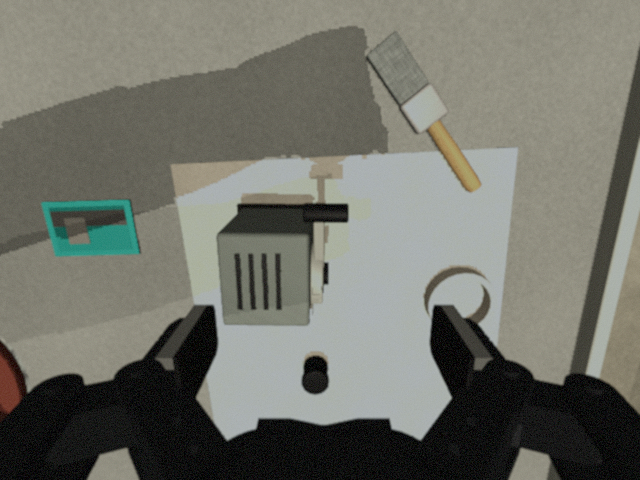

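The tab shows at px x 304–348, y ≈213, on the console's far (+y) side, with its arm at x ≈318. I'll refine the position with all three views.

```bash
python3 - <<'E'
from h import *
import pickle
c=pickle.load(open('w7.pkl','rb'));w=cv2.imread('pics/w7.png')
T=cv2.imread('pics/top0.png');S=cv2.imread('pics/scene0.png');ct=bot.get_calibration('top');cs=bot.get_calibration('scene')
x0,y0=210,195;cv2.imwrite('pics/w7z.png',cv2.resize(w[y0:y0+140,x0:x0+150],None,fx=4,fy=4,interpolation=cv2.INTER_CUBIC))
g=w.max(axis=2)
for th in(45,60): 
    m=g[203:224,314:356]<th;p=np.argwhere(m);print(th,p.min(0)+[203,314],p.max(0)+[203,314],p.mean(0)+[203,314])
b=max(blobs(S,(436,205,20,32),60),key=lambda b:b[4]);a=max(blobs(T,(192,218,12,26),60),key=lambda b:b[4])
for px in((326,213),):
    X,e=tri([ray(ct,a[0]),ray(cs,b[0]),ray(c,px)]);print(X,np.round(e,4),onz(c,px,.136))
for x in(304,348):print(onz(c,(x,213),.136))
print([onz(c,q,.12).round(4).tolist() for q in[(219,233),(313,237),(310,324),(224,323)]])
E
```

```text
45 [204 314] [221 346] [212.22708333 329.49791667]
60 [204 314] [221 347] [212.58764608 330.24707846]
[0.5687902  0.27035955 0.13611291] [0.0016 0.0007 0.0016] [0.57007708 0.26931815 0.136     ]
[0.55051246 0.26967765 0.136     ]
[0.58964404 0.26895807 0.136     ]
[[0.4682, 0.248, 0.12], [0.5574, 0.2424, 0.12], [0.5518, 0.1489, 0.12], [0.4635, 0.1518, 0.12]]
```

View pics/w7z.png

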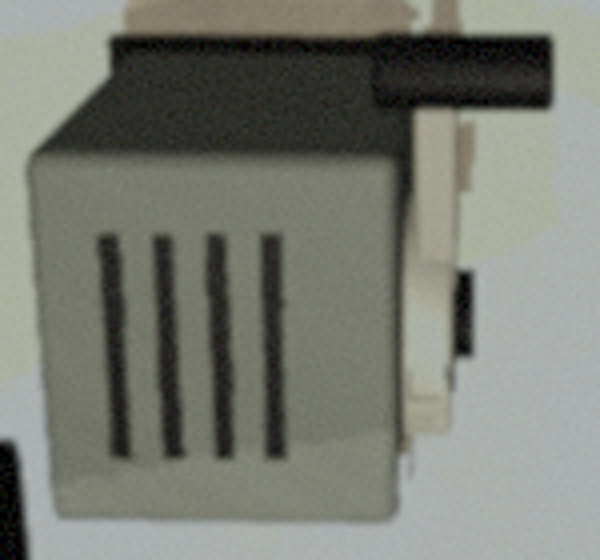

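```bash
python3 - <<'E'
from h import *
print(totool([.570,.277,.160],rot=down(np.radians(88))))
E
```

```text
(array([  8.7,   3. , 150.6]), array([0.0004, 0.0001, 0.0165]))
```

Call:
{"fn": "send_rows", "kwargs": {"increments": [[3, 1, 20, 0, 0, 0.015, 1], [6, 2, 40, 0, 0, 0.015, 1], [9, 3, 60, 0, 0, 0.015, 1], [9, 3, 80, 0, 0, 0.015, 1], [9, 3, 100, 0, 0, 0.015, 1], [9, 3, 120, 0, 0, 0.015, 1], [9, 3, 135, 0, 0, 0.015, 1], [9, 3, 145, 0, 0, 0.015, 1], [9, 3, 145, 0, 0, 0.015, 1]]}}

```text
time_s: 10.55
tcp_pos: [0.5696, 0.2776, 0.1648]
ee_rot: [-2.256, -2.186, 0.001]
contact_force: [0.5, 0.0, 0.1]
width: -0.0001
```

```bash
python3 - <<'E'
from h import *
s=bot.sense();print(s['tcp_pos'],s['contact_force'].round(1),s['width'])
a=bot.snapshot('wrist')[:,:,::-1];b=bot.snapshot('scene')[:,:,::-1]
cv2.imwrite('pics/w8.png',np.hstack([cv2.resize(a,(400,300)),cv2.resize(b[150:270,360:520],(400,300))]))
E
```

```text
[0.56959321 0.27764997 0.16477747] [0.5 0.  0.1] -6.788920946078768e-05
```

View pics/w8.png

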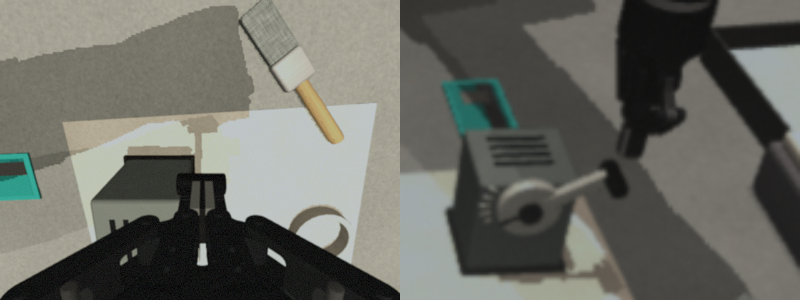

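The shut fingertips stand about 20 mm above the tab. I'll descend slowly to find contact.

Call:
{"fn": "send_rows", "kwargs": {"increments": [[0, 0, 5, 0, 0, 0, 1], [0, 0, 10, 0, 0, 0, 1], [0, 0, 15, 0, 0, 0, 1], [0, 0, 19, 0, 0, 0, 1], [0, 0, 22, 0, 0, 0, 1], [0, 0, 22, 0, 0, 0, 1]]}}

```text
time_s: 11.4
tcp_pos: [0.57, 0.2782, 0.1442]
ee_rot: [2.255, 2.187, 0.001]
contact_force: [-2.7, 0.6, 5.7]
width: 0.0
```

Contact at TCP z 0.144 (5.7 N) agrees with the expected tab top of 0.145. Third click should be at TCP z ≈0.083 and the limit at 0.068.

Call:
{"fn": "send_rows", "kwargs": {"increments": [[0, 0, 5, 0, 0, 0, 1], [0, 0, 10, 0, 0, 0, 1], [0, 0, 15, 0, 0, 0, 1], [0, 0, 20, 0, 0, 0, 1], [0, 0, 25, 0, 0, 0, 1], [0, 0, 30, 0, 0, 0, 1], [0, 0, 34, 0, 0, 0, 1], [0, 0, 38, 0, 0, 0, 1], [0, 0, 38, 0, 0, 0, 1]]}}

```text
time_s: 12.52
tcp_pos: [0.5707, 0.2787, 0.1063]
ee_rot: [2.255, 2.187, 0.004]
contact_force: [1.6, 2.4, 3.2]
width: 0.0003
```

```bash
python3 - <<'E'
from h import *
s=bot.sense();print(s['tcp_pos'],s['contact_force'].round(1),s['width'])
a=bot.snapshot('wrist')[:,:,::-1];b=bot.snapshot('scene')[:,:,::-1]
cv2.imwrite('pics/w9.png',np.hstack([cv2.resize(a,(400,300)),cv2.resize(b[150:270,360:520],(400,300))]))
E
```

```text
[0.57071    0.27870294 0.10631084] [1.6 2.4 3.2] 0.0003132102487020687
```

View pics/w9.png

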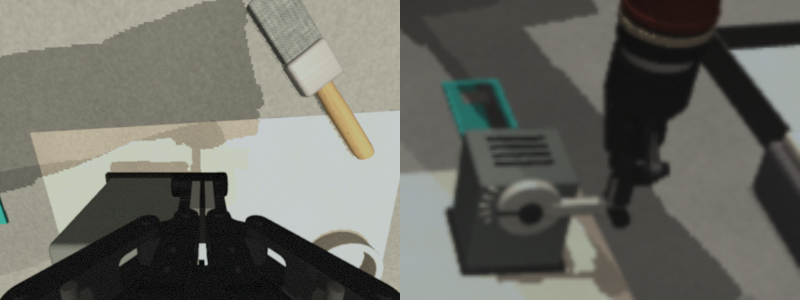

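The arm is level, so the dial is at the second click, and the push dipped to 3 N as described. I'll go on slowly to z ≈0.083.

Call:
{"fn": "send_rows", "kwargs": {"increments": [[0, 0, 4, 0, 0, 0, 1], [0, 0, 8, 0, 0, 0, 1], [0, 0, 12, 0, 0, 0, 1], [0, 0, 15, 0, 0, 0, 1], [0, 0, 18, 0, 0, 0, 1], [0, 0, 20, 0, 0, 0, 1], [0, 0, 20, 0, 0, 0, 1]]}}

```text
time_s: 13.5
tcp_pos: [0.5706, 0.2783, 0.0864]
ee_rot: [2.255, 2.186, 0.003]
contact_force: [0.6, 2.9, 8.6]
width: 0.0
```

Call:
{"fn": "send_rows", "kwargs": {"increments": [[0, 0, 1.5, 0, 0, 0, 1], [0, 0, 3, 0, 0, 0, 1], [0, 0, 3.5, 0, 0, 0, 1], [0, 0, 3.5, 0, 0, 0, 1], [0, 0, 3.5, 0, 0, 0, 1]]}}

```text
time_s: 14.12
tcp_pos: [0.5708, 0.2781, 0.0834]
ee_rot: [2.255, 2.186, 0.003]
contact_force: [0.5, 2.0, 11.4]
width: -0.0004
```

```bash
python3 - <<'E'
from h import *
s=bot.sense();print(s['time_s'],s['tcp_pos'],s['contact_force'].round(1),s['width'])
w=bot.snapshot('wrist')[:,:,::-1];b=bot.snapshot('scene')[:,:,::-1];cs=bot.get_calibration('scene');cv2.imwrite('pics/s10.png',b)
x0,y0=385,185;z=cv2.resize(b[y0:y0+75,x0:x0+80],None,fx=7,fy=7,interpolation=cv2.INTER_CUBIC)
yaw=np.radians(-2);xc=np.array([np.cos(yaw),np.sin(yaw),0]);yc=np.array([-xc[1],xc[0],0])
A=np.array([.569,.2705,.095])-yc*.0746
for j,col in((.65,(255,0,0)),(.75,(0,255,0)),(.87,(0,0,255))):
    P=A+.085*(yc*np.cos(.5-j)+np.array([0,0,1])*np.sin(.5-j))
    q=(proj(cs,[P-xc*.02,P+xc*.02])-[x0,y0]+.5)*7
    cv2.line(z,tuple(map(int,q[0])),tuple(map(int,q[1])),col,1)
    q=(proj(cs,[A-xc*.0,P+xc*.0])-[x0,y0]+.5)*7
    cv2.line(z,tuple(map(int,q[0])),tuple(map(int,q[1])),col,1)
cv2.imwrite('pics/s10z.png',z)
cv2.imwrite('pics/s10full.png',b)
E
```

```text
14.125 [0.57075707 0.27811632 0.0834177 ] [ 0.5  2.  11.4] -0.00042822864249153914
```

View pics/s10z.png

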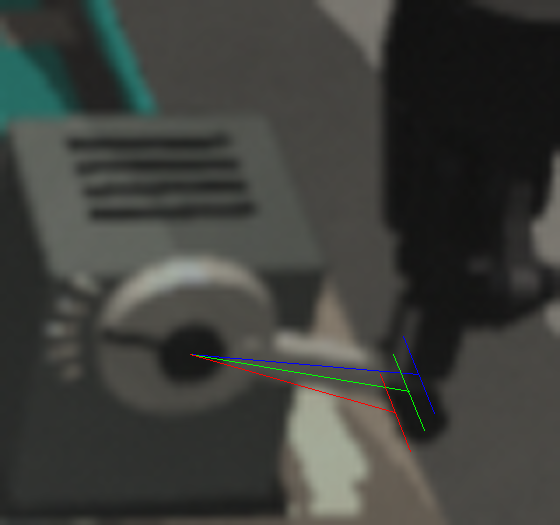

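View pics/s10full.png

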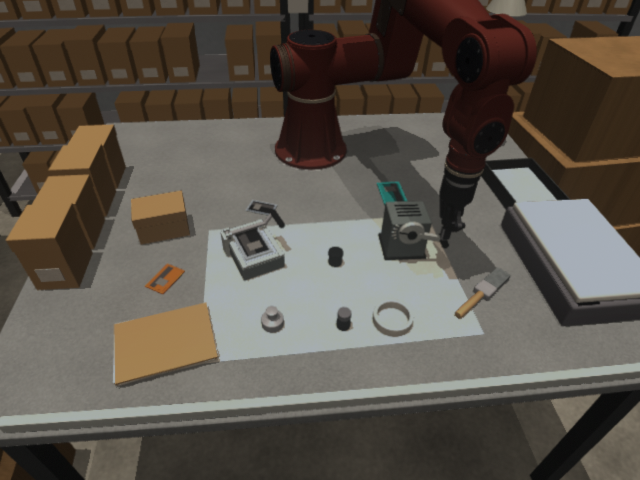

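The overlay puts the tab at or very near the green line (0.75), and tip height gives a joint of ≈0.74 with a steady 11 N push. The clamp is shut, the plate is in place and the other things haven't moved. I'm handing it in.

```bash
python3 - <<'E'
from h import *
s=bot.sense();print(s['time_s'],s['tcp_pos'],s['contact_force'].round(1))
print(bot.sign_off())
E
```

```text
14.225 [0.57076252 0.27809666 0.08342007] [-0.4  2.2 11.3]
the job is handed in; nothing more can be done
None
```

I gripped the clamp handle and swung the lever down along its arc onto its stop, where the upward push rose to 25 N. I then opened the fingers, backed off straight up, and pressed the dial tab down with the shut fingertips. The job was handed in at 14.2 s with the fingers still holding the dial. No verdict is reported, so the results below are my own measurements.

- **Dial:** the tip is at z = 0.0834 m, which gives a dial angle of about 0.74 rad. The push was steady at about 11 N. A camera overlay put the tab at or very near the third click.
- **Clamp:** the handle matched its predicted shut position within about 1 px in the wrist view and in the scene overlay.
- **Plate and other things:** by eye in the last scene picture, the plate and the other things on the table stood where they were. I did not measure them.
- **Check that disagreed:** one triangulation of the shut handle put it about 16 mm too high, with a 3.8 mm ray mismatch. A dark negative lying behind the handle had merged into the colour mask, so I discarded that value and used the overlay and the stop force instead.

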